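# Load the orange sample pot into the optical reader, pointer to the mark

## Task

Take the sample pot with the orange cap and set it down, without dropping it, upright in the round well of the grey reader stage, turned so that the pointer tab on its cap points at the yellow mark on the sensor block. Leave the blue and green pots where they stand.

Things in the scene. Friction and masses are not known exactly. Their poses are not given: they have to be found in the camera images.
- orange_center (a point): Pot to load: closed upright cylinder, 46 mm diameter top to bottom, 72 mm tall, about 0.15 kg; white with a black window strip, orange ribbed cap on the top 22 mm. A tab 12 mm wide and 10 mm thick, level with the cap's top, juts out to 42 mm from the axis. The point: pot's centre on its axis, 36 mm above its underside; +x points to the tab, +z up. Grip across the diameter, fingers beside the tab.
- mark (a point): Yellow stripe on the fixed grey reader stage (plate 180 x 130 x 12 mm), from the well over the sensor block (42 x 56 mm). The point: stripe at the block's top edge facing the well, 34 mm above the bench; +x along the stripe, away from the well; +z up. Well centre: 60 mm along -x; floor 12 mm above the bench; ring 64 mm inside, 76 mm outside, top at 20 mm. A loaded pot's tab points along +x.
- blue_center (a point): A standing, closed sample pot like the orange one in every size, 46 mm across and 72 mm tall, but with a blue cap and tab. A bystander: leave it alone. The point is the centre of the pot, half-way up (36 mm above its underside); +x points to its tab, +z up.
- green_center (a point): A standing, closed sample pot like the orange one in every size, 46 mm across and 72 mm tall, but with a green cap and tab. A bystander: leave it alone. The point is the centre of the pot, half-way up (36 mm above its underside); +x points to its tab, +z up.

How it is judged:
By the outcome, as a careful person would: the job done as asked, in the order asked, and still so for the second after the job is handed in, with the robot touching nothing.
It also fails if it takes over 32 s, if anything falls off the work surface, if the arm or the gripper's body presses on something with over 40 N, if the wrist force passes 120 N, or if a joint passes its speed limit or range.

## Robot

A 7-joint arm with a two-finger parallel gripper is mounted at the origin on the work surface. World frame = base frame: x ahead of the robot, y to its left, z up, the work surface at z = 0. Lengths are in m, angles in rad, forces in N, time in s.
With the tool pointing down it reaches from about 0.425 to 0.925 m from the base axis. Payload 6.8 kg.
Tool frame: the origin (TCP) lies between the finger pads; the fingertips stand 17 mm ahead of it and the grasp point (between the pads) lies 2 mm behind it; z points along the fingers, y is the direction in which the jaws open and shut (so a half turn about z gives the same grasp; the last joint's range is limited). The gripper opens to 85 mm and grips with 20 to 120 N. Pads are 22 mm wide; open, the fingers measure 114 mm over their backs; the gripper's body (76 mm by 85 mm) begins 54 mm behind the grasp point. The pads swing forward as they close: fully open they stand 13 mm farther back than shut.
Start: joints at [1.184, 0.477, 0.022, 1.555, -0.011, 1.109, -0.083], TCP at [0.186, -0.649, 0.248] pointing down, gripper open.
Joint ranges: [-2.96, 2.96], [-0.34, 2.1], [-1.41, 1.46], [0.24, 2.44], [-1.37, 4.51], [0.17, 1.92], [-2.96, 2.96]. Speed limits (rad/s): [2.39, 2.39, 3.14, 3.14, 3.14, 3.14, 3.14].

## Interface

Orientations are given as a unit quaternion [w, x, y, z].
In Python, from station import bot gives the robot as it stands. The module is installed in compiled form; this text tells all that it offers.
- The arm moves only by the tool carry_out, never from a script. Its argument "moves" is a list of rows, each a list of 3 entries, a list of its own where there are three numbers: the turn, a rotation vector about the tool's x, y, z in degrees, then the shift along the tool's x, y, z in cm, then the finger opening in cm, from 0 to 8.54. A call has 1 to 5 rows; each row is the pose to reach, as a shift and turn from the pose commanded when the call began, along the tool's axes at that moment; what a row does not reach only later rows make up. A row lasts 1/8 s, in which the tool goes at most 62.5 mm and 10.7 degrees, less where a joint would pass 70% of its speed; a pose out of reach is approached as far as the arm can. A call with a gripper value outside its range is refused whole. The fingers move at their own pace and stop on an object; "newtons" is the grip in N (left out, the last holds). Time passes only in rows, so rows that repeat a pose let the fingers close. It gives the time, the measured TCP pose, the force and the opening at its end, in the units of the state.
- bot.get_obs(): the state, without advancing time (a new reading comes with each control period).
- bot.read_camera(name): name is "side" or "top" or "wrist"; returns the picture (420x560x3 uint8, red, green, blue); there is no depth.
- bot.camera_info(name): a dict with "vertical_fov" (degrees; the focal length in pixels is half the picture's height over the tangent of half this angle, whatever the lens; pixels are square), "cx", "cy" (the principal point, pixels), "position" and "attitude" of the camera in the world. Camera axes: x right, y up, looking along -z (the intrinsics and any distortion apply to the point x, -y, -z); pixel columns grow to the right and rows downward; lengths in m; the calibration is good to about 2 mm. A picture is of the moment at which its call begins: read the wrist's pose just before it. camera_info takes no time and is no camera call; for the wrist camera it gives the pose at the moment of the call.
- bot.hand_in(): hands the job in, once; it reports no verdict.
Trained networks look in the newest picture that a camera, given by its name, has taken for a name from the list of things; names that differ only in an ending like _2 or _b are one class to them, and where a whole thing is asked for, a point or a joint stands for the part that bears it (a point fixed in the world has none). Each returns a list of dicts, best first, with "score" (0 to 1); they miss things now and then, are a little off and sometimes report something else, mostly with a low value. They report only what shows in the picture. A call takes as long as a camera call.
- bot.silhouettes(label, camera): "region" (420x560 bool, what is visible of it) and "location" ([column, row] in pixels, amid what is visible of it).
The state is a dict: "t": time; "q": joint angles; "joint_vel": joint speeds; "joint_torque": joint torques, N m; "eef_pos": TCP position; "tool_rot": TCP orientation; "contact_force": force on the tool from outside, world axes, zero at the start; "torque": the same for the moment, N m; "gripper_width": opening from 0.0 (shut) to 1.0 (fully open).
Only numpy, scipy, OpenCV 4.12 (cv2) and the standard library are available. Lean on these libraries where they do the work, as an engineer would, in place of code of your own. Each camera call takes 0.05 s, during which the arm holds its last target. There are 200 camera calls.

## Working session

There is one attempt and no reset: what is moved stays moved. The work goes in short steps, Python scripts to look and compute and a tool call to move; the robot and the scene stay as the last step left them, time stands still between calls to the robot, and variables do not carry over. Pictures are saved under pics/ and viewed, about 8 in all and at most 12, crops included, and the job is handed in when it is done.

Besides the shell and the picture viewer there is one more tool, called by a JSON object that holds its "api" and its "payload". carry_out: Moves the arm, as the interface text tells. Its arguments: {"type":"object","properties":{"moves":{"type":"array"},"newtons":{"type":"number"}},"required":["moves"]}

```bash
mkdir -p pics
python3 - <<'E'
from station import bot
import cv2,numpy as np
o=bot.get_obs();print(o)
ims=[]
for c in("side","top"):
    im=bot.read_camera(c);cv2.imwrite(f'pics/{c}0.png',im[:,:,::-1]);print(c,bot.camera_info(c))
    for l in("orange_center","mark","blue_center","green_center"):
        print(l,[(round(d['score'],2),np.round(d['location'],1).tolist(),int(d['region'].sum())) for d in bot.silhouettes(l,c)])
print(bot.camera_info("wrist"))
E
```

```text
{'t': 0.0, 'q': array([ 1.18390285,  0.47777416,  0.02232347,  1.55648358, -0.01154162,
        1.10928913, -0.08309864]), 'joint_vel': array([-0.00056806,  0.00073323, -0.00084469,  0.00107865, -0.00081941,
        0.00036246,  0.00060422]), 'joint_torque': array([-3.41715540e-04, -5.96451902e+01,  1.60803560e+00, -2.81198859e+01,
        1.25677296e-02,  9.32341442e-03, -2.07666908e-06]), 'eef_pos': array([ 0.18560611, -0.64838153,  0.24732919]), 'tool_rot': array([-8.97295868e-04,  9.90298297e-01,  1.38954841e-01, -1.71760139e-04]), 'contact_force': array([-0.86594626,  0.42282752,  0.40510855]), 'torque': array([-0.03331751,  0.02883359,  0.00501274]), 'gripper_width': 0.9999564530544724}
side {'vertical_fov': 56.602126521695915, 'cx': 281.34256547962593, 'cy': 207.52760819661782, 'position': array([ 0.39872686, -0.51524391,  0.56280537]), 'attitude': array([ 0.89682934,  0.40896981, -0.07146846, -0.15275176])}
orange_center [(0.94, [224.3, 211.3], 932)]
mark [(0.57, [300.2, 366.6], 10284)]
blue_center [(0.69, [241.6, 168.8], 637)]
green_center [(0.77, [310.8, 199.3], 847)]
top {'vertical_fov': 55.1208748762941, 'cx': 283.9039810777192, 'cy': 209.0225977127681, 'position': array([0.53858524, 0.00307782, 0.73463316]), 'attitude': array([ 0.71137971,  0.01094925, -0.02464449, -0.7022903 ])}
orange_center [(0.76, [224.9, 255.6], 771)]
mark [(0.63, [414.7, 239.3], 7182)]
blue_center [(0.95, [145.5, 212.3], 1014)]
green_center [(0.94, [243.4, 155.4], 779)]
{'vertical_fov': 69.53274890120036, 'cx': 276.2641967707542, 'cy': 211.00279363753248, 'position': array([ 0.26029213, -0.62735445,  0.37333234]), 'attitude': array([ 0.78908652, -0.12225227,  0.09287608, -0.59478642])}
```

View pics/side0.png

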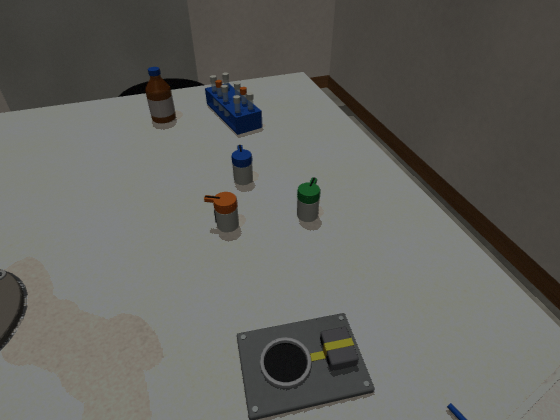

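View pics/top0.png

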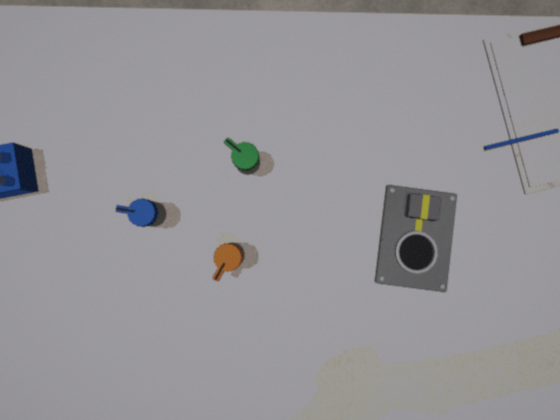

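```bash
cat > h.py <<'E'
from station import bot
import cv2,numpy as np
from scipy.spatial.transform import Rotation as R
from scipy.optimize import least_squares
rot=lambda q:R.from_quat(np.r_[q[1:],q[0]])
def cam(n):
    i=bot.camera_info(n);return dict(f=210/np.tan(np.radians(i['vertical_fov']/2)),c=np.array([i['cx'],i['cy']]),p=np.array(i['position']),R=rot(i['attitude']))
def ray(c,uv):
    d=(np.asarray(uv,float)-c['c'])/c['f'];v=c['R'].apply([d[0],-d[1],-1]);return v
def onz(c,uv,z):
    v=ray(c,uv);return c['p']+v*(z-c['p'][2])/v[2]
def proj(c,P):
    q=c['R'].inv().apply(np.atleast_2d(P)-c['p']);return np.c_[q[:,0],-q[:,1]]/-q[:,2:]*c['f']+c['c']
def tri(obs):
    A=0;b=0
    for c,uv in obs:
        v=ray(c,uv);v/=np.linalg.norm(v);M=np.eye(3)-np.outer(v,v);A=A+M;b=b+M@c['p']
    P=np.linalg.solve(A,b);return P,[np.round(proj(c,P)[0]-uv,1) for c,uv in obs]
def mask(im,lo,hi):
    return cv2.inRange(cv2.cvtColor(im,cv2.COLOR_RGB2HSV),lo,hi)
def tool():
    o=bot.get_obs();return np.array(o['eef_pos']),rot(o['tool_rot'])
E
python3 - <<'E'
from h import *
S,T=cam('side'),cam('top')
a,b=(281.5,0),(0,0)
pts=dict(cap=((226,200),(228,257)),well=((286,361.5),(416.5,252.5)),blue=((242,156),(142,212)),green=((309,189),(245.5,155.5)))
for k,(s,t) in pts.items(): print(k,tri([(S,s),(T,t)]))
print('well z.02',onz(T,(416.5,252.5),.02),onz(S,(286,361.5),.02))
print('cap',onz(T,(228,257),.072),'tab',onz(T,(216.5,278),.067))
for n in pts: pass
a=onz(T,(417,238),.012);b=onz(T,(425.5,196),.034);print('stripe',a,b)
p,r=tool();W=cam('wrist');print('cam in tool',r.inv().apply(W['p']-p),(r.inv()*W['R']).as_matrix().round(3))
E
```

```text
cap (array([0.49308691, 0.08117989, 0.06705911]), [array([-0.6, -0. ]), array([ 0.2, -0.7])])
well (array([ 0.500836  , -0.24925881,  0.01596378]), [array([-0.5,  0. ]), array([ 0.1, -0.4])])
blue (array([0.56491862, 0.22467106, 0.06567822]), [array([-0.3,  0. ]), array([ 0.1, -0.4])])
green (array([0.66072762, 0.05515296, 0.07067477]), [array([-0.2,  0. ]), array([ 0.1, -0.3])])
well z.02 [ 0.50033353 -0.24762285  0.02      ] [ 0.50080379 -0.25141186  0.02      ]
cap [0.49230423 0.08088359 0.072     ] tab [0.45743088 0.09964292 0.067     ]
stripe [ 0.52596494 -0.25144893  0.012     ] [ 0.60023682 -0.25907083  0.034     ]
cam in tool [ 0.07758702 -0.00023721 -0.12503462] [[-0.     0.953  0.303]
 [ 1.    -0.     0.001]
 [ 0.001  0.303 -0.953]]
```

```bash
cat >> h.py <<'E'
def go(pos,yaw):
    "needed turn (deg rotvec) and shift (cm) in current tool axes to tool-down pose with tool x at world yaw"
    p,r=tool();t=R.from_euler('z',yaw,degrees=True)*R.from_euler('x',180,degrees=True)
    print('t',bot.get_obs()['t'],'turn',np.degrees((r.inv()*t).as_rotvec()).round(2),'shift',(r.inv().apply(np.array(pos)-p)*100).round(2),'yaw',np.degrees(np.arctan2(*r.as_matrix()[1::-1,0])).round(2),'p',p.round(4))
E
python3 -c "
from h import *
go((.5,-.25,.25),80)"
```

```text
t 0.5 turn [ -0.    -0.   -64.02] shift [ 41.19 -29.7   -0.17] yaw 15.98 p [ 0.1858 -0.6489  0.2483]
```

{"api": "carry_out", "payload": {"moves": [[[0,0,-10],[5,-3.6,0],8.5],[[0,0,-20],[10,-7.2,0],8.5],[[0,0,-30],[15,-10.8,0],8.5],[[0,0,-40],[20,-14.4,0],8.5],[[0,0,-50],[25,-18,0],8.5]]}}

```text
t: 1.12
eef_pos: [0.3777, -0.4055, 0.2487]
tool_rot: [0.0, 0.837, 0.547, 0.0]
contact_force: [0.3, -0.7, 0.3]
gripper_width: 0.997
```

```bash
python3 -c "
from h import *
go((.5,-.25,.25),80)"
```

```text
t 1.125 turn [  0.04   0.03 -13.7 ] shift [19.16  4.95 -0.13] yaw 66.3 p [ 0.3777 -0.4055  0.2487]
```

{"api": "carry_out", "payload": {"moves": [[[0,0,-5],[5,1.3,0],8.5],[[0,0,-10],[10,2.6,0],8.5],[[0,0,-13.7],[15,3.9,0],8.5],[[0,0,-13.7],[19,4.9,0],8.5],[[0,0,-13.7],[19,4.9,0],8.5]]}}

```text
t: 1.75
eef_pos: [0.5011, -0.2497, 0.2487]
tool_rot: [0.0, 0.766, 0.643, 0.001]
contact_force: [0.1, -0.7, -0.3]
gripper_width: 0.997
```

```bash
python3 -c "
from h import *
import pickle
W=cam('wrist');im=bot.read_camera('wrist');cv2.imwrite('pics/w1.png',im[:,:,::-1])
pickle.dump((W['f'],W['c'],W['p'],W['R'].as_quat()),open('w1.pkl','wb'))
go((.49,.08,.25),152)"
```

```text
t 1.8 turn [ 2.000e-02  0.000e+00 -7.214e+01] shift [32.53 -6.79 -0.15] yaw 79.86 p [ 0.4995 -0.2522  0.2484]
```

View pics/w1.png

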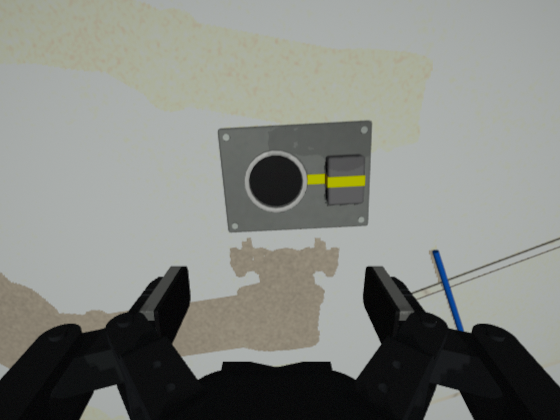

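```bash
cat > well.py <<'E'
from h import *
def well(c,im,name):
    # dark well floor ring & yellow stripe
    y=mask(im,(22,120,80),(38,255,255));n,l,s,ce=cv2.connectedComponentsWithStats(y)
    cs=[(s[i,4],ce[i].round(1).tolist()) for i in range(1,n) if s[i,4]>25];print(name,'yellow',cs)
    return y
if __name__=='__main__':
    for n in('wrist','top','side'):
        c=cam(n);im=bot.read_camera(n);well(c,im,n)
        g=cv2.cvtColor(im,cv2.COLOR_RGB2GRAY)
        u0=proj(c,[.5005,-.249,.016])[0]
        dark=(g<45).astype(np.uint8);k,l,s,ce=cv2.connectedComponentsWithStats(dark)
        i=l[int(u0[1]),int(u0[0])]
        print(n,'dark',s[i],ce[i].round(2),'at.012',onz(c,ce[i],.012).round(4),'at.02',onz(c,ce[i],.02).round(4))
        cnt=max(cv2.findContours((l==i).astype(np.uint8),0,1)[0],key=len);e=cv2.fitEllipse(cnt);print('ell',e,onz(c,e[0],.02).round(4))
E
python3 well.py; python3 -c "
from h import *
go((.49,.08,.25),152)"
```

```text
wrist yellow [(np.int32(190), [317.4, 176.0]), (np.int32(428), [347.1, 178.1])]
wrist dark [ 251  153   52   51 2054] [276.51 177.84] at.012 [ 0.5005 -0.2469  0.012 ] at.02 [ 0.5007 -0.2454  0.02  ]
ell ((276.5088195800781, 177.8273468017578), (49.367801666259766, 51.15798568725586), 90.70989227294922) [ 0.5007 -0.2453  0.02  ]
top yellow [(np.int32(241), [422.6, 212.5])]
top dark [400 235  33  34 870] [415.99 251.75] at.012 [ 0.5012 -0.2495  0.012 ] at.02 [ 0.5017 -0.2467  0.02  ]
ell ((415.98736572265625, 251.7378387451172), (31.941743850708008, 32.897499084472656), 164.6307373046875) [ 0.5017 -0.2467  0.02  ]
side yellow [(np.int32(235), [338.0, 343.9]), (np.int32(114), [317.3, 355.5])]
side dark [ 264  343   43   39 1303] [285.07 361.87] at.012 [ 0.5008 -0.2476  0.012 ] at.02 [ 0.4993 -0.2515  0.02  ]
ell ((285.0606994628906, 361.86822509765625), (38.09226608276367, 41.71686935424805), 92.98672485351562) [ 0.4993 -0.2515  0.02  ]
t 1.95 turn [-5.000e-02  2.000e-02 -7.246e+01] shift [32.8  -6.85 -0.2 ] yaw 79.54 p [ 0.4978 -0.255   0.2482]
```

Run:
```python
from h import *
for n in('wrist','top','side'):
    c=cam(n);im=bot.read_camera(n)
    y=mask(im,(22,120,80),(38,255,255))
    k,l,s,ce=cv2.connectedComponentsWithStats(y)
    for i in range(1,k):
        if s[i,4]<25: continue
        pts=np.argwhere(l==i)[:,::-1]
        big=s[i,4]>200
        P=np.array([onz(c,u,.034 if big else .012)[:2] for u in pts])
        m=P.mean(0);w,v=np.linalg.eigh(np.cov((P-m).T));d=v[:,1]*np.sign(v[0,1])
        a=(P-m)@d
        print(n,s[i,4],m.round(4),'ang',np.degrees(np.arctan2(d[1],d[0])).round(1),'len',np.ptp(a).round(4),'ends',(m+d*a.min()).round(4),(m+d*a.max()).round(4),'from well',np.degrees(np.arctan2(m[1]+.2482,m[0]-.5007)).round(1))
go((.49,.08,.25),152)
```

```text
wrist 188 [ 0.5492 -0.2531] ang -6.6 len 0.0207 ends [ 0.539  -0.2519] [ 0.5596 -0.2543] from well -5.7
wrist 440 [ 0.5803 -0.2566] ang -7.7 len 0.0443 ends [ 0.5584 -0.2537] [ 0.6022 -0.2596] from well -6.0
top 242 [ 0.5712 -0.2538] ang -16.2 len 0.0648 ends [ 0.54   -0.2447] [ 0.6023 -0.2629] from well -4.6
side 235 [ 0.5799 -0.2579] ang -6.7 len 0.0443 ends [ 0.5579 -0.2553] [ 0.6019 -0.2605] from well -7.0
side 114 [ 0.5498 -0.2542] ang -4.4 len 0.0221 ends [ 0.5385 -0.2533] [ 0.5605 -0.255 ] from well -6.9
t 2.1 turn [-3.000e-02  1.000e-02 -7.246e+01] shift [32.78 -6.86 -0.18] yaw 79.54 p [ 0.498  -0.2548  0.2483]
```

{"api": "carry_out", "payload": {"moves": [[[0,0,-10],[4.5,-1,0],8.5],[[0,0,-20],[9,-1.9,0],8.5],[[0,0,-30],[13.5,-2.8,0],8.5],[[0,0,-40],[18,-3.8,0],8.5],[[0,0,-50],[22.5,-4.7,0],8.5]]}}

```text
t: 2.72
eef_pos: [0.4925, -0.0232, 0.2485]
tool_rot: [0.0, 0.423, 0.906, -0.0]
contact_force: [-0.1, 0.3, 0.5]
gripper_width: 1.0
```

```bash
python3 -c "
from h import *
go((.49,.08,.25),152)"
```

```text
t 2.725 turn [-1.000e-02  4.000e-02 -2.209e+01] shift [ 8.08  6.42 -0.15] yaw 129.91 p [ 0.4925 -0.0232  0.2485]
```

{"api": "carry_out", "payload": {"moves": [[[0,0,-10],[3.5,2.8,0],8.5],[[0,0,-19],[7,5.5,0],8.5],[[0,0,-22],[8.1,6.4,0],8.5],[[0,0,-22],[8.1,6.4,0],8.5],[[0,0,-22],[8.1,6.4,0],8.5]]}}

```text
t: 3.35
eef_pos: [0.4906, 0.0774, 0.2481]
tool_rot: [-0.0, 0.247, 0.969, -0.001]
contact_force: [-0.4, -0.3, 0.6]
gripper_width: 0.995
```

```bash
python3 -c "
from h import *
W=cam('wrist');im=bot.read_camera('wrist');cv2.imwrite('pics/w2.png',im[:,:,::-1])
im=bot.read_camera('wrist');W=cam('wrist')
m=mask(im,(3,150,60),(16,255,255));k,l,s,ce=cv2.connectedComponentsWithStats(m)
i=1+s[1:,4].argmax();m=(l==i).astype(np.uint8)*255;print(s[i],ce[i])
dd=bot.silhouettes('orange_center','wrist');print([(d['score'],d['location']) for d in dd])
d=cv2.morphologyEx(m,cv2.MORPH_OPEN,cv2.getStructuringElement(2,(25,25)))
cnt=max(cv2.findContours(d,0,1)[0],key=len);e=cv2.fitEllipse(cnt);print(e)
t=cv2.subtract(m,cv2.dilate(d,np.ones((5,5))));k,l,s,ce=cv2.connectedComponentsWithStats(t);i=1+s[1:,4].argmax();print('tab',s[i],ce[i])
a=onz(W,e[0],.072);b=onz(W,ce[i],.072);print(a,b,np.degrees(np.arctan2(*(b-a)[1::-1])))
cv2.imwrite('pics/m2.png',m)
go((.493,.081,.25),152)"
```

```text
[ 260  151   44   62 1684] [281.38004751 187.71021378]
[(0.7, [282.3, 187.5])]
((281.6385498046875, 195.0959014892578), (32.8214111328125, 44.565269470214844), 86.84620666503906)
tab [262 151  38  30 395] [280.81772152 167.78987342]
[0.49382912 0.08237911 0.072     ] [0.46863137 0.09497576 0.072     ] 153.43899169831553
t 3.5 turn [-0.04  0.01 -0.5 ] shift [-0.07  0.39 -0.18] yaw 151.5 p [0.4905 0.0779 0.2482]
```

View pics/w2.png

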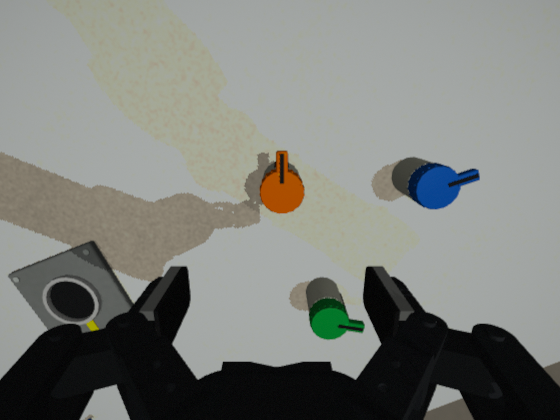

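```bash
cat > fit.py <<'E'
from h import *
from scipy.optimize import minimize
th=np.linspace(0,2*np.pi,48,endpoint=False)
def render(c,x,y,yaw,z,sub=4):
    "cap+tab silhouette, z = top height"
    m=np.zeros((420*sub,560*sub),np.uint8);r=R.from_euler('z',yaw,degrees=True)
    circ=lambda zz:np.c_[.023*np.cos(th),.023*np.sin(th),0*th+zz]
    tab=np.array([[a,b,zz] for a in(.0,.042) for b in(-.006,.006) for zz in(z,z-.01)])
    for P in(np.r_[circ(z),circ(z-.022)],tab):
        uv=proj(c,r.apply(P)+[x,y,0]);h=cv2.convexHull((uv*sub+sub/2).astype(np.int32));cv2.fillPoly(m,[h],255)
    return cv2.resize(m,(560,420),interpolation=cv2.INTER_AREA)/255.
def capmask(im):
    m=mask(im,(2,130,40),(17,255,255));m=cv2.morphologyEx(m,cv2.MORPH_CLOSE,np.ones((5,5)));return m
def fit(names,x0,free_z=False,near=None):
    data=[]
    for n in names:
        c=cam(n);im=bot.read_camera(n);m=capmask(im);k,l,s,ce=cv2.connectedComponentsWithStats(m)
        u=proj(c,[x0[0],x0[1],x0[3]])[0];i=1+np.argmin(np.linalg.norm(ce[1:]-u,axis=1)+1e3*(s[1:,4]<80))
        data.append((c,(l==i).astype(float)))
    def cost(p):
        z=x0[3]+p[3]/1000 if free_z else x0[3]
        return sum(np.abs(render(c,x0[0]+p[0]/1000,x0[1]+p[1]/1000,x0[2]+p[2],z)-m).sum()/m.sum() for c,m in data)/len(data)
    k=4 if free_z else 3
    s=np.vstack([np.zeros(k),6*np.eye(k)])
    r=minimize(cost,np.zeros(k),method='Nelder-Mead',options=dict(initial_simplex=s,xatol=.05,fatol=1e-4,maxiter=300))
    q=np.array(x0,float);q[:2]+=r.x[:2]/1000;q[2]+=r.x[2]
    if free_z:q[3]+=r.x[3]/1000
    print(names,q.round(4),'cost',round(r.fun,3));return q
if __name__=='__main__':
    x=(.493,.081,152,.072)
    for n in('wrist','top','side'): fit([n],x)
    fit(['wrist','top','side'],x,True)
    go((.493,.081,.25),152)
E
python3 fit.py
```

```text
['wrist'] [4.91000e-01 8.33000e-02 1.51775e+02 7.20000e-02] cost 0.056
['top'] [4.934000e-01 8.020000e-02 1.459545e+02 7.200000e-02] cost 0.988
['side'] [4.91700e-01 8.32000e-02 1.52493e+02 7.20000e-02] cost 0.125
['wrist', 'top', 'side'] [4.919000e-01 8.290000e-02 1.515107e+02 6.970000e-02] cost 0.362
t 3.8 turn [-0.    0.01 -0.35] shift [-0.15  0.28 -0.17] yaw 151.65 p [0.4904 0.0793 0.2483]
```

```bash
python3 -c "
from h import *
go((.4912,.0832,.12),152)"
```

```text
t 3.8 turn [-0.    0.01 -0.35] shift [ 0.12  0.39 12.83] yaw 151.65 p [0.4904 0.0793 0.2483]
```

{"api": "carry_out", "payload": {"moves": [[[0,0,-0.4],[0.1,0.4,4],8.5],[[0,0,-0.4],[0.1,0.4,8],8.5],[[0,0,-0.4],[0.1,0.4,12],8.5],[[0,0,-0.4],[0.1,0.4,12.8],8.5],[[0,0,-0.4],[0.1,0.4,12.8],8.5]]}}

```text
t: 4.42
eef_pos: [0.4916, 0.0837, 0.1208]
tool_rot: [-0.0, 0.241, 0.97, 0.0]
contact_force: [0.4, 0.5, 0.6]
gripper_width: 0.997
```

```bash
python3 -c "
from fit import *
cv2.imwrite('pics/w3.png',bot.read_camera('wrist')[:,:,::-1])
q=fit(['wrist'],(.4912,.0832,152,.072))
go((q[0],q[1],.045),q[2])"
```

```text
['wrist'] [4.908000e-01 8.360000e-02 1.518867e+02 7.200000e-02] cost 0.123
t 4.525 turn [0.09 0.12 0.19] shift [ 0.15 -0.12  7.68] yaw 152.07 p [0.4925 0.0839 0.1218]
```

View pics/w3.png

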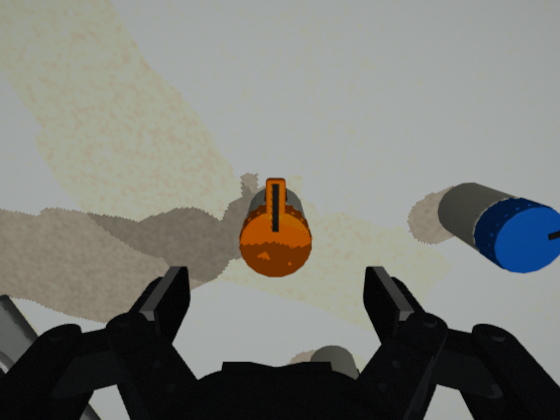

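{"api": "carry_out", "payload": {"moves": [[[0,0,0],[0.1,0,3],8.5],[[0,0,0],[0.1,0,5.5],8.5],[[0,0,0],[0.1,0,7.6],8.5],[[0,0,0],[0.1,0,7.6],8.5],[[0,0,0],[0.1,0,7.6],8.5]]}}

```text
t: 5.15
eef_pos: [0.4916, 0.0843, 0.0457]
tool_rot: [0.001, 0.241, 0.97, 0.0]
contact_force: [-0.5, 0.2, -0.0]
gripper_width: 0.996
```

{"api": "carry_out", "payload": {"moves": [[[0,0,0],[0,0,0],6.5],[[0,0,0],[0,0,0],5],[[0,0,0],[0,0,0],4],[[0,0,0],[0,0,0],3.5],[[0,0,0],[0,0,0],3.5]], "newtons": 40}}

```text
t: 5.78
eef_pos: [0.4909, 0.0839, 0.0451]
tool_rot: [0.001, 0.241, 0.97, -0.0]
contact_force: [-2.1, -1.1, 7.1]
gripper_width: 0.53
```

{"api": "carry_out", "payload": {"moves": [[[0,0,0],[0,0,0],3.5],[[0,0,0],[0,0,0],3.5],[[0,0,0],[0,0,0],3.5]]}}

```text
t: 6.15
eef_pos: [0.4909, 0.0839, 0.0451]
tool_rot: [0.001, 0.241, 0.97, -0.0]
contact_force: [-1.3, -1.1, 6.7]
gripper_width: 0.528
```

{"api": "carry_out", "payload": {"moves": [[[0,0,0],[0,0,-1],3.5],[[0,0,0],[0,0,-3],3.5],[[0,0,0],[0,0,-6],3.5],[[0,0,0],[0,0,-9],3.5],[[0,0,0],[0,0,-10],3.5]]}}

```text
t: 6.78
eef_pos: [0.4915, 0.0843, 0.1468]
tool_rot: [0.002, 0.241, 0.97, 0.001]
contact_force: [0.2, -0.1, -1.3]
gripper_width: 0.524
```

```bash
python3 -c "
from fit import *
o=bot.get_obs();print(o['gripper_width'],o['contact_force'])
fit(['wrist'],(.4908,.0836,152,.172))
go((.5005,-.248,.145),-6.6)"
```

```text
0.5236181330354925 [ 0.24840708 -0.13897748 -1.2539555 ]
['wrist'] [4.920000e-01 8.420000e-02 1.517626e+02 1.720000e-01] cost 0.132
t 6.825 turn [ 2.8000e-01 -1.0000e-01  1.5866e+02] shift [-16.35 -28.93   0.19] yaw 152.06 p [0.4916 0.0842 0.1469]
```

{"api": "carry_out", "payload": {"moves": [[[0,0,6],[-0.6,-1,0],3.5],[[0,0,14],[-1.4,-2.5,0],3.5],[[0,0,23],[-2.3,-4.1,0],3.5],[[0,0,32],[-3.2,-5.7,0],3.5],[[0,0,40],[-4.1,-7.2,0],3.5]]}}

```text
t: 7.45
eef_pos: [0.4922, 0.0003, 0.1435]
tool_rot: [-0.001, 0.561, 0.828, -0.001]
contact_force: [-0.0, -0.2, -1.3]
gripper_width: 0.53
```

```bash
python3 -c "
from h import *
go((.5005,-.248,.145),-6.6)"
```

```text
t 7.45 turn [-8.000e-02  8.000e-02  1.184e+02] shift [-23.37  -8.45  -0.15] yaw 111.8 p [4.922e-01 3.000e-04 1.435e-01]
```

{"api": "carry_out", "payload": {"moves": [[[0,0,9],[-1.8,-0.6,0],3.5],[[0,0,18],[-3.6,-1.3,0],3.5],[[0,0,27],[-5.4,-1.9,0],3.5],[[0,0,36],[-7.2,-2.6,0],3.5],[[0,0,45],[-9,-3.2,0],3.5]]}}

```text
t: 8.07
eef_pos: [0.4964, -0.0949, 0.1435]
tool_rot: [-0.001, 0.835, 0.55, -0.001]
contact_force: [0.4, -0.7, -1.9]
gripper_width: 0.529
```

```bash
python3 -c "
from h import *
go((.5005,-.248,.145),-6.6)"
```

```text
t 8.075 turn [-6.000e-02  9.000e-02  7.338e+01] shift [-13.91   6.42  -0.16] yaw 66.78 p [ 0.4964 -0.0949  0.1435]
```

{"api": "carry_out", "payload": {"moves": [[[0,0,9],[-1.8,0.8,0],3.5],[[0,0,18],[-3.6,1.7,0],3.5],[[0,0,27],[-5.4,2.5,0],3.5],[[0,0,36],[-7.2,3.3,0],3.5],[[0,0,45],[-9,4.1,0],3.5]]}}

```text
t: 8.7
eef_pos: [0.4991, -0.1936, 0.1434]
tool_rot: [-0.0, 0.982, 0.189, -0.001]
contact_force: [0.1, -0.6, -2.4]
gripper_width: 0.532
```

```bash
python3 -c "
from h import *
go((.5005,-.248,.145),-6.6)"
```

```text
t 8.7 turn [-0.04  0.1  28.39] shift [-1.89  5.1  -0.17] yaw 21.79 p [ 0.4991 -0.1936  0.1434]
```

{"api": "carry_out", "payload": {"moves": [[[0,0,9],[-0.6,1.7,0],3.5],[[0,0,18],[-1.2,3.4,0],3.5],[[0,0,25],[-1.7,4.6,0],3.5],[[0,0,28.4],[-1.9,5.1,0],3.5],[[0,0,28.4],[-1.9,5.1,0],3.5]]}}

```text
t: 9.32
eef_pos: [0.5007, -0.2477, 0.1434]
tool_rot: [-0.0, 0.998, -0.055, -0.001]
contact_force: [0.1, 0.3, -1.9]
gripper_width: 0.53
```

{"api": "carry_out", "payload": {"moves": [[[0,0,0],[0,0,0],3.5],[[0,0,0],[0,0,0],3.5],[[0,0,0],[0,0,0],3.5]]}}

```text
t: 9.7
eef_pos: [0.5014, -0.2473, 0.1443]
tool_rot: [-0.0, 0.998, -0.055, 0.0]
contact_force: [-0.3, 1.0, -1.6]
gripper_width: 0.53
```

```bash
python3 -c "
from fit import *
p,_=tool();go((.5005,-.248,.145),-6.6)
for n in('side','wrist'): fit([n],(p[0],p[1],-6.6,p[2]+.026))
cv2.imwrite('pics/s4.png',bot.read_camera('side')[:,:,::-1]);cv2.imwrite('pics/w4.png',bot.read_camera('wrist')[:,:,::-1])
"
```

```text
t 9.7 turn [-0.01 -0.    0.31] shift [-0.09  0.08 -0.07] yaw -6.29 p [ 0.5014 -0.2473  0.1443]
['side'] [ 0.4976 -0.2436 68.0965  0.1703] cost 3.069
['wrist'] [ 0.5009 -0.2471 -6.4069  0.1703] cost 0.144
```

View pics/w4.png

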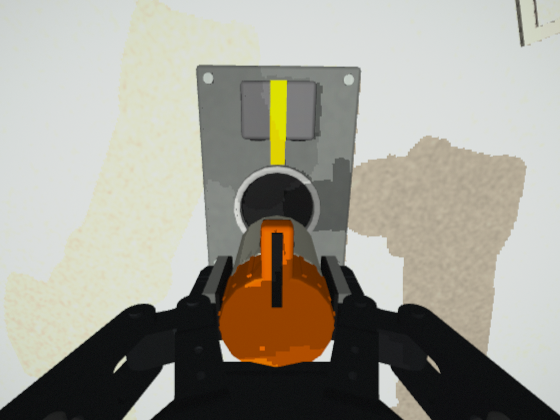

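Run:
```python
from h import *
c=cam('wrist');im=bot.read_camera('wrist');y=mask(im,(22,120,60),(38,255,255))
pts=np.argwhere(y)[:,::-1];pts=pts[np.abs(pts[:,0]-279)<15]
# block top part rows<130, plate rows>145
for sel,z in((pts[:,1]<128,.034),(pts[:,1]>145,.012)):
    P=np.array([onz(c,u,z)[:2] for u in pts[sel]]);m=P.mean(0);k=np.polyfit(P[:,0],P[:,1],1)
    print(sel.sum(),m.round(4),np.degrees(np.arctan(k[0])).round(2),P.min(0),P.max(0))
    if z==.034: print('well from mark dir', 'y at x=.5005', np.polyval(k,.5005))
g=cv2.cvtColor(im,cv2.COLOR_RGB2GRAY)
p,_=tool();print(p);go((.5005,-.248,.06),-6.8)
```

```text
803 [ 0.5861 -0.2577] -6.01 [ 0.56893974 -0.26518719] [ 0.60248248 -0.24999284]
well from mark dir y at x=.5005 -0.24865357883110492
284 [ 0.5461 -0.2527] -1.84 [ 0.53794001 -0.25929471] [ 0.55419295 -0.24601375]
[ 0.50140987 -0.24757119  0.14433857]
t 9.95 turn [ 0.   -0.    0.48] shift [-0.09  0.05  8.43] yaw -6.32 p [ 0.5014 -0.2476  0.1443]
```

{"api": "carry_out", "payload": {"moves": [[[0,0,0.4],[-0.1,0.1,2],3.5],[[0,0,0.4],[-0.1,0.1,4],3.5],[[0,0,0.4],[-0.1,0.1,6],3.5],[[0,0,0.4],[-0.1,0.1,7.5],3.5],[[0,0,0.4],[-0.1,0.1,8],3.5]]}}

```text
t: 10.58
eef_pos: [0.4999, -0.2483, 0.0635]
tool_rot: [-0.0, 0.998, -0.059, -0.001]
contact_force: [-0.3, 1.1, -1.1]
gripper_width: 0.529
```

{"api": "carry_out", "payload": {"moves": [[[0,0,0],[0,0,0],3.5],[[0,0,0],[0,0,0],3.5]]}}

```text
t: 10.82
eef_pos: [0.5008, -0.2487, 0.065]
tool_rot: [0.0, 0.998, -0.059, 0.001]
contact_force: [0.6, 0.2, -1.3]
gripper_width: 0.529
```

```bash
python3 -c "
from fit import *
go((.5005,-.2482,.0575),-6.8)
cv2.imwrite('pics/w5.png',bot.read_camera('wrist')[:,:,::-1]);p,_=tool();fit(['wrist'],(p[0],p[1],-6.6,p[2]+.026))"
```

```text
t 10.825 turn [ 0.02 -0.07  0.07] shift [-0.04 -0.05  0.75] yaw -6.73 p [ 0.5008 -0.2487  0.065 ]
['wrist'] [ 0.5002 -0.2483 -6.7445  0.091 ] cost 0.145
```

View pics/w5.png

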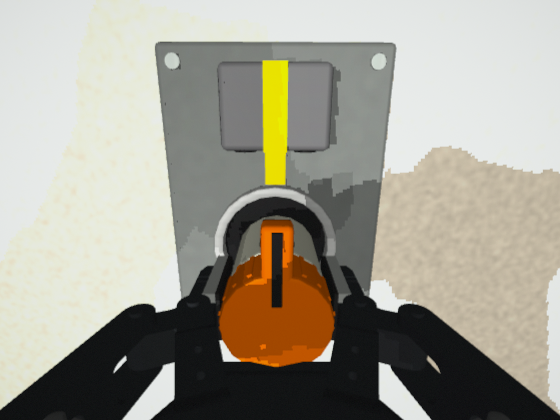

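{"api": "carry_out", "payload": {"moves": [[[0,0,0],[0,0,0.3],3.5],[[0,0,0],[0,0,0.5],3.5],[[0,0,0],[0,0,0.7],3.5],[[0,0,0],[0,0,0.7],3.5],[[0,0,0],[0,0,0.7],3.5]]}}

```text
t: 11.55
eef_pos: [0.5003, -0.2485, 0.0572]
tool_rot: [-0.0, 0.998, -0.059, -0.0]
contact_force: [0.1, 0.7, -1.3]
gripper_width: 0.528
```

{"api": "carry_out", "payload": {"moves": [[[0,0,0],[0,0,0.1],3.5],[[0,0,0],[0,0,0.1],3.5],[[0,0,0],[0,0,0.1],3.5]]}}

```text
t: 11.92
eef_pos: [0.5004, -0.2485, 0.0571]
tool_rot: [0.0, 0.998, -0.059, 0.0]
contact_force: [-2.6, 1.5, 6.1]
gripper_width: 0.524
```

{"api": "carry_out", "payload": {"moves": [[[0,0,0],[0,0,0],4.8],[[0,0,0],[0,0,0],5.2],[[0,0,0],[0,0,0],6.5],[[0,0,0],[0,0,0],8.5],[[0,0,0],[0,0,0],8.5]]}}

```text
t: 12.55
eef_pos: [0.5003, -0.2485, 0.0562]
tool_rot: [-0.0, 0.998, -0.059, -0.0]
contact_force: [-0.2, 0.0, 0.8]
gripper_width: 0.995
```

{"api": "carry_out", "payload": {"moves": [[[0,0,0],[0,0,0],8.5],[[0,0,0],[0,0,-2],8.5],[[0,0,0],[0,0,-6],8.5],[[0,0,0],[0,0,-12],8.5],[[0,0,0],[0,0,-17],8.5]]}}

```text
t: 13.18
eef_pos: [0.5004, -0.2485, 0.2285]
tool_rot: [0.0, 0.998, -0.059, 0.001]
contact_force: [0.9, 0.4, -0.1]
gripper_width: 0.994
```

{"api": "carry_out", "payload": {"moves": [[[0,0,0],[0,0,0],8.5],[[0,0,0],[0,0,0],8.5],[[0,0,0],[0,0,0],8.5]]}}

```text
t: 13.55
eef_pos: [0.4993, -0.2481, 0.2247]
tool_rot: [-0.0, 0.998, -0.059, -0.001]
contact_force: [-0.4, 0.6, 0.3]
gripper_width: 0.996
```

```bash
python3 -c "
from fit import *
fit(['wrist'],(.5003,-.2484,-6.7,.084));fit(['wrist'],(.5003,-.2484,-6.7,.084),True)
cv2.imwrite('pics/w6.png',bot.read_camera('wrist')[:,:,::-1]);
T=cam('top')
for l in('blue_center','green_center'):
    d=bot.read_camera('top');s=bot.silhouettes(l,'top');print(l,[(x['score'],x['location']) for x in s])
cv2.imwrite('pics/s6.png',bot.read_camera('side')[:,:,::-1]);print(bot.get_obs()['contact_force'],bot.get_obs()['t'])"
```

```text
['wrist'] [ 0.4995 -0.2479 -6.5684  0.084 ] cost 0.043
['wrist'] [ 0.4993 -0.2477 -6.677   0.0822] cost 0.039
blue_center [(0.95, [141.9, 212.0])]
green_center [(0.6, [242.4, 156.4])]
[ 0.14595773 -0.1994587   0.00812498] 13.95
```

View pics/w6.png

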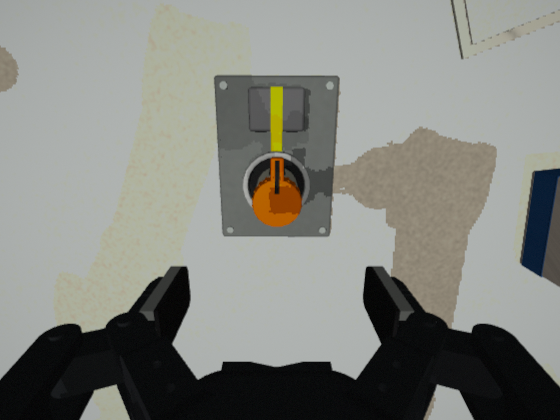

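View pics/s6.png

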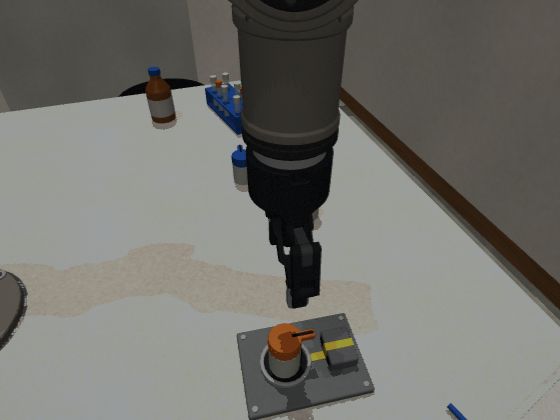

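```bash
python3 -c "
from station import bot
print(bot.hand_in())"
```

```text
the job is handed in; nothing more can be done
None
```

The orange pot is standing upright in the round well of the reader stage, with its tab pointing along the yellow stripe. I handed the job in at about 14 s of the 32 s allowed; the hand-in gave no verdict.

I gripped the pot across its diameter with the fingers beside the tab. I turned it about 159° on the way over and lowered it until I felt about 6 N of contact, then opened the gripper and backed off upward.

**Last checks:**
- **Position:** the wrist camera puts the pot's axis at (0.4995, -0.248). The well centre measured about (0.5005, -0.248), with about 9 mm of clearance all round.
- **Height:** with the height left free, the fit put the cap top at 82 mm. It should be 84 mm if the pot is fully seated, so this agrees within the cameras' error.
- **Direction:** the tab points at -6.6°. The stripe measured between -6.0° and -7.7° in the views that could be used.
- **Contact:** the force on the tool was about zero after release, and the robot was touching nothing.
- **Blue and green pots:** the top camera found both within about 4 pixels of where they started, and the arm never came near them.

**Checks that disagreed or failed:**
- The side and top camera fits failed while the arm blocked their view, so I relied on the wrist camera for the placing.
- The short stripe pieces on the plate, and the top view where the two pieces ran together, gave stray stripe angles (-1.8°, -4.4° and -16°), which I ignored.

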